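# Find the unlatched cover of the bench duct and push it open

### The job

One of the four covers on the bench's service duct has been left unlatched, and we need the sockets under it. Press lightly on the ridges at the back edge of the covers, one after another, until you find the one that rocks, then push its raised front edge over until the cover stands fully upright and stays so. Do not force the latched covers, and leave the things on the bench where they are.

Things in the scene. Friction and masses are not known exactly. Their poses are not given: they have to be found in the camera images.
- duct: Dark grey box fixed to the bench, 174 mm deep (x), 404 long (y), 90 high; four identical aluminium covers lie flush in its top, in a row along y. Origin: on the bench, under the covers' pivot line, mid-row. x points away from the robot, from the covers' front edges to their back edges (yaw within 0.2 rad). Front wall at x = -107 mm, back wall at +67. Under the covers it is hollow down to 35 mm above the bench.
- cover_1 (a joint): Tilt of cover 1 (first from the +y end), a plate 130 x 84 x 4 mm: 0 = shut, flush; growing = back edge sinks into the duct, front edge rises; 1.57 = upright, stop 1.60. Latched covers (three of four, all alike to the eye) spring under 2 mm at up to 20 N. The free one, any of the four, gives way at 2 to 6 N on the ridges and stays at any angle (stiff pin). Below 1 rad a level push on its front edge can bind: push up and over along its arc.
- pivot_1 (a point): Fixed point on the pivot line of cover 1, mid-width, level with the shut cover's top (90 mm above the bench); axes as the duct's. Dark ridges to press: 26 to 38 mm from here along +x; back edge: 45 mm along +x; front edge, with a black seal: 85 mm along -x. Pressing on the -x side does nothing. The upright cover stands 85 mm above this point.
- cover_2 (a joint): Tilt of cover 2 (second from the +y end), a plate 130 x 84 x 4 mm: 0 = shut, flush; growing = back edge sinks into the duct, front edge rises; 1.57 = upright, stop 1.60. Latched covers (three of four, all alike to the eye) spring under 2 mm at up to 20 N. The free one, any of the four, gives way at 2 to 6 N on the ridges and stays at any angle (stiff pin). Below 1 rad a level push on its front edge can bind: push up and over along its arc.
- pivot_2 (a point): Fixed point on the pivot line of cover 2, mid-width, level with the shut cover's top (90 mm above the bench); axes as the duct's. Dark ridges to press: 26 to 38 mm from here along +x; back edge: 45 mm along +x; front edge, with a black seal: 85 mm along -x. Pressing on the -x side does nothing. The upright cover stands 85 mm above this point.
- cover_3 (a joint): Tilt of cover 3 (third from the +y end), a plate 130 x 84 x 4 mm: 0 = shut, flush; growing = back edge sinks into the duct, front edge rises; 1.57 = upright, stop 1.60. Latched covers (three of four, all alike to the eye) spring under 2 mm at up to 20 N. The free one, any of the four, gives way at 2 to 6 N on the ridges and stays at any angle (stiff pin). Below 1 rad a level push on its front edge can bind: push up and over along its arc.
- pivot_3 (a point): Fixed point on the pivot line of cover 3, mid-width, level with the shut cover's top (90 mm above the bench); axes as the duct's. Dark ridges to press: 26 to 38 mm from here along +x; back edge: 45 mm along +x; front edge, with a black seal: 85 mm along -x. Pressing on the -x side does nothing. The upright cover stands 85 mm above this point.
- cover_4 (a joint): Tilt of cover 4 (last, at the -y end), a plate 130 x 84 x 4 mm: 0 = shut, flush; growing = back edge sinks into the duct, front edge rises; 1.57 = upright, stop 1.60. Latched covers (three of four, all alike to the eye) spring under 2 mm at up to 20 N. The free one, any of the four, gives way at 2 to 6 N on the ridges and stays at any angle (stiff pin). Below 1 rad a level push on its front edge can bind: push up and over along its arc.
- pivot_4 (a point): Fixed point on the pivot line of cover 4, mid-width, level with the shut cover's top (90 mm above the bench); axes as the duct's. Dark ridges to press: 26 to 38 mm from here along +x; back edge: 45 mm along +x; front edge, with a black seal: 85 mm along -x. Pressing on the -x side does nothing. The upright cover stands 85 mm above this point.
- rover: Four-wheeled robot kit with yellow wheels and blue plates, about 190 x 150 x 107 mm high, standing on the bench beyond the +y end of the duct. Origin: under its middle, on the bench. To be left alone.
- solder: Reel of solder, 60 mm across and 44 mm high, standing on the bench near the -y end of the duct. Origin: centre of its underside. To be left alone.
- screwdriver: Black-handled screwdriver, 200 mm long and 26 mm thick, lying on the bench in front of the duct, roughly along the duct. Origin: on its underside. To be left alone.
- third_hand: Soldering stand with a cast base 60 x 95 mm, a cross bar and two brass clips, 110 mm high, standing beyond the -y end of the duct. Origin: centre of its underside. To be left alone.

How it is judged:
By the outcome, as a careful person would: the job done as asked, in the order asked, and still so for the second after the job is handed in, with the robot touching nothing.
It also fails if it takes over 54 s, if anything falls off the work surface, if the arm or the gripper's body presses on something with over 40 N, if the wrist force passes 120 N, or if a joint passes its speed limit or range.

### The arm

A 7-joint arm with a two-finger parallel gripper is mounted at the origin on the work surface. World frame = base frame: x ahead of the robot, y to its left, z up, the work surface at z = 0. Lengths are in mm, angles in rad, forces in N, time in s.
With the tool pointing down it reaches from about 400 to 875 mm from the base axis. Payload 6.5 kg.
Tool frame: the origin (TCP) lies at the centre of the arm's flange, where the gripper is bolted on; the fingertips stand 173 mm ahead of it and the grasp point (between the pads) lies 155 mm ahead of it; z points along the fingers, y is the line along which they close (so a half turn about z gives the same grasp; the last joint's range is limited). The gripper opens to 85 mm and grips with 20 to 120 N. Pads are 22 mm wide; open, the fingers measure 114 mm over their backs; the gripper's body (76 mm by 85 mm) begins 54 mm behind the grasp point. The pads swing forward as they close: fully open they stand 13 mm farther back than shut.
Start: joints at [-1.286, 0.536, -0.004, 1.538, 0.003, 1.067, -0.071], TCP at [223.362, 610.409, 404.69] pointing down, gripper open.
Joint ranges: [-2.7, 2.7], [-0.37, 2.16], [-1.27, 1.26], [0.24, 2.4], [-1.31, 4.45], [0.19, 1.91], [-2.76, 2.76]. Speed limits (rad/s): [2.39, 2.39, 3.14, 3.14, 3.14, 3.14, 3.14].

### API

Orientations are given as a unit quaternion [x, y, z, w].
In Python, from cell import bot gives the robot as it stands.
- The arm moves only by the tool move_arm, never from a script. Its argument "targets" is a list of rows, each a list of 2 entries, a list of its own where there are three numbers: the shift along the tool's x, y, z in mm, then the turn, a rotation vector about the tool's x, y, z in rad. A call has 1 to 5 rows; each row shifts and turns the commanded pose from where the row before left it, along the tool's axes as they then stand; what a row does not reach is not made up. A row lasts 1/12 s, in which the tool goes at most 41.7 mm and 7.16 degrees, less where a joint would pass 70% of its speed; a pose out of reach is approached as far as the arm can. A call is refused whole if a number of a shift passes 41.7 or a number of a turn 0.125, either way. A call with a gripper value outside its range is refused whole. "grip" is the opening in per cent of the stroke, from 0 (shut) to 100 (fully open), set as the call begins (left out, the last holds). The fingers move at their own pace and stop on an object; "force" is the grip in N (left out, the last holds). Time passes only in rows, so rows that do not move let the fingers close. It gives the time, the measured TCP pose, the force, the opening and the grip force at its end, in the units of the state.
- bot.observe(): the state, without advancing time (a new reading comes with each control period).
- bot.get_image(name): name is "side" or "top" or "wrist"; returns the picture (400x640x3 uint8, blue, green, red); there is no depth.
- bot.camera_model(name): a dict with "intrinsics" (3x3 intrinsics, pixels), "k1" (the pictures are not rectified: a ray, as slopes to the right and down, at radius r is drawn at 1 + k1 r^2 times it, then the intrinsics apply), "R" (3x3) and "t" (3): a world point X has camera coordinates R X + t. Camera axes: x right, y down, z forward; pixel columns grow to the right and rows downward; lengths in mm; the calibration is good to about 2 mm. A picture is of the moment at which its call begins: read the wrist's pose just before it. camera_model takes no time and is no camera call; for the wrist camera it gives the pose at the moment of the call.
- bot.finish_job(): hands the job in; it is judged then, once.
The state is a dict: "t": time; "q": joint angles; "qd": joint speeds; "effort": joint torques, N m; "tcp_pos": TCP position; "orientation": TCP orientation; "force": force on the tool from outside, world axes, zero at the start; "wrist_torque": the same for the moment, N m; "opening": opening from 0.0 (shut) to 1.0 (fully open); "finger_force": force on a finger pad.
Only numpy, scipy, OpenCV 4.12 (cv2) and the standard library are available. Lean on these libraries where they do the work, as an engineer would, in place of code of your own. Each camera call takes 0.05 s, during which the arm holds its last target. There are 200 camera calls.

## Working session

There is one attempt and no reset: what is moved stays moved. The work goes in short steps, Python scripts to look and compute and a tool call to move; the robot and the scene stay as the last step left them, time stands still between calls to the robot, and variables do not carry over. Pictures are saved under pics/ and viewed, at most 10 in all, crops included, and the job is handed in when it is done.

Besides the shell and the picture viewer there is one more tool, called after ">>>" in YAML: its name, and indented under it one key for each argument. move_arm: Moves the arm, as the interface text tells. Its arguments: {"type":"object","properties":{"targets":{"type":"array","items":{"type":"array"}},"grip":{"type":"number"},"force":{"type":"number"}},"required":["targets"]}

```bash
mkdir -p pics; ls; python3 - <<'E'
from cell import bot
import cv2,json
s=bot.observe();print(s)
for n in("top","side"):
    cv2.imwrite(f"pics/{n}0.png",bot.get_image(n))
    m=bot.camera_model(n);print(n,m)
E
```

```text
pics
{'t': 0.0, 'q': array([-1.28619735,  0.53716216, -0.00443561,  1.53889377,  0.00260768,
        1.06734084, -0.07119427]), 'qd': array([-7.06608940e-04, -2.44442987e-04, -7.65174064e-04,  2.56728075e-03,
        5.77420124e-05,  1.59362542e-03,  1.21099417e-03]), 'effort': array([ 2.45604446e-05, -5.83414793e+01,  1.04841616e+00, -2.59111834e+01,
        1.23163921e-02,  9.46534972e-03, -8.28774489e-06]), 'tcp_pos': array([223.25221294, 610.08819439, 403.80741606]), 'orientation': array([ 1.74462624e-01,  9.84663386e-01, -8.94941149e-04, -8.74475560e-05]), 'force': array([ 0.39213285, -0.6612932 , -0.82374409]), 'wrist_torque': array([-0.02329672, -0.02822812, -0.00651455]), 'finger_force': 0.0, 'opening': 1.0026540031013444}
top {'intrinsics': array([[412.51600698,   0.        , 319.88026488],
       [  0.        , 412.51600698, 200.10432798],
       [  0.        ,   0.        ,   1.        ]]), 'k1': -0.0674036293575186, 'R': array([[-0.0221333 , -0.99973028,  0.00703406],
       [-0.98601422,  0.02066606, -0.16537493],
       [ 0.16518496, -0.01059597, -0.98620568]]), 't': array([   2.11057876,  562.98643362, 1133.43485888])}
side {'intrinsics': array([[428.08381205,   0.        , 319.84498552],
       [  0.        , 428.08381205, 199.8789304 ],
       [  0.        ,   0.        ,   1.        ]]), 'k1': -0.08164136497250675, 'R': array([[ 0.80037832, -0.59933679,  0.01378284],
       [-0.38148959, -0.5269222 , -0.7594858 ],
       [ 0.46245027,  0.60261796, -0.65037785]]), 't': array([-450.95184774,  298.43825161,  982.93555252])}
```

View pics/top0.png

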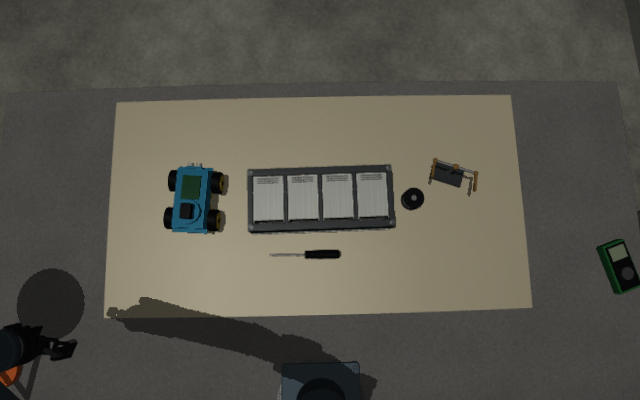

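View pics/side0.png

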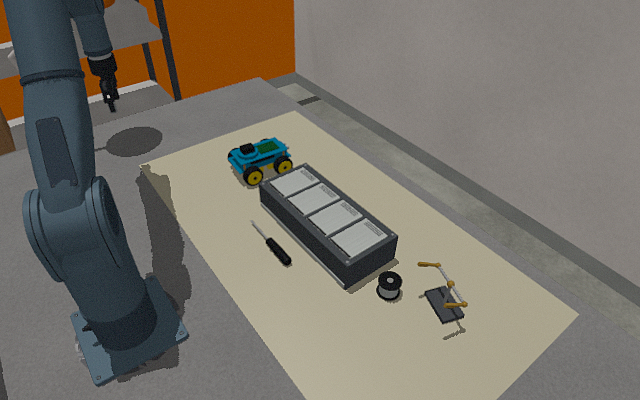

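```bash
python3 - <<'E'
import cv2,numpy as np
a=cv2.imread("pics/top0.png")[155:240,240:400]
b=cv2.imread("pics/side0.png")[155:295,250:405]
cv2.imwrite("pics/topc.png",cv2.convertScaleAbs(cv2.resize(a,None,fx=5,fy=5,interpolation=cv2.INTER_CUBIC),alpha=1.5))
E
```

```text
(no output)
```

View pics/topc.png

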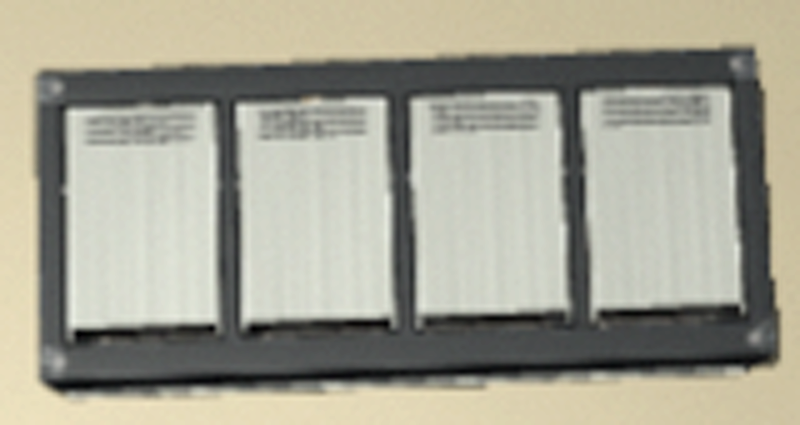

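```bash
cat > h.py <<'E'
import numpy as np,cv2
from cell import bot
from scipy.optimize import least_squares
def proj(m,X):
    c=np.asarray(X,float)@np.array(m["R"]).T+m["t"]; s=c[:,:2]/c[:,2:]
    s=s*(1+m["k1"]*(s**2).sum(1,keepdims=True)); K=np.array(m["intrinsics"])
    return s*[K[0,0],K[1,1]]+K[:2,2]
def ray(m,uv,z):
    K=np.array(m["intrinsics"]);d=(np.array(uv,float)-K[:2,2])/[K[0,0],K[1,1]]
    s=d.copy()
    for _ in range(20): s=d/(1+m["k1"]*(s**2).sum(1,keepdims=True))
    R=np.array(m["R"]);w=np.c_[s,np.ones(len(s))]@R;C=-R.T@m["t"]
    return C+w*((z-C[2])/w[:,2])[:,None]
E
python3 - <<'E'
from h import *
f=lambda p:(np.array(p)+.5)/5-.5+[240,155]
m=bot.camera_model("top")
corn=f([(38,72),(755,48)])
cov=f([(66,105),(213,102),(68,338),(217,334),(237,103),(388,98),(243,334),(392,328),(410,98),(558,94),(417,328),(570,320),(582,90),(728,82),(594,322),(742,314)])
def pts(p):
    x,y,w,pit=p;L=[(67,202),(67,-202)]
    for i in range(4):
        c=(1.5-i)*pit; L+=[(45,c+42),(45,c-42),(-85,c+42),(-85,c-42)]
    L=np.array(L);R=np.array([[np.cos(w),-np.sin(w)],[np.sin(w),np.cos(w)]])
    return np.c_[L@R.T+[x,y],np.full(len(L),90)]
uv=np.r_[corn,cov]
r=least_squares(lambda p:(proj(m,pts(p))-uv).ravel(),[640,0,0,94],loss='soft_l1',x_scale=[10,10,.1,10])
print(r.x,np.round(r.fun.reshape(-1,2),1).tolist())
x,y,w,pit=r.x
for i in range(4):
    c=(1.5-i)*pit
    for a in(32,0,-85): print(i+1,a,np.round([x+a*np.cos(w)-c*np.sin(w),y+a*np.sin(w)+c*np.cos(w)],1))
ms=bot.camera_model("side")
print("side corners",proj(ms,np.array([[x+a*np.cos(w)-c*np.sin(w),y+a*np.sin(w)+c*np.cos(w),90] for a,c in((67,202),(67,-202),(-107,-202),(-107,202))])).round(1))
print("rover front,solder,driver",ray(m,[(193,200),(413,199),(325,254),(180,200),(455,175)],40).round())
print("tool x axis",)
from scipy.spatial.transform import Rotation as Q
print(Q.from_quat(bot.observe()['orientation']).as_matrix().round(3))
E
```

```text
[ 5.84925617e+02 -9.79345413e+00  1.31878801e-02  9.59387529e+01] [[-0.6, -0.4], [0.2, -0.3], [-0.4, 0.5], [0.4, 0.0], [-0.4, 0.3], [0.5, 0.1], [-0.1, -0.3], [-0.2, -0.3], [-0.3, -0.1], [0.6, 0.1], [-0.3, -0.4], [0.2, -0.6], [0.0, -0.1], [0.1, 0.5], [-0.3, 0.0], [0.4, 0.7], [-0.4, -0.1], [0.5, 0.4]]
1 32 [615.  134.5]
1 0 [583.  134.1]
1 -85 [498. 133.]
2 32 [616.3  38.6]
2 0 [584.3  38.2]
2 -85 [499.3  37.1]
3 32 [617.6 -57.3]
3 0 [585.6 -57.8]
3 -85 [500.6 -58.9]
4 32 [ 618.8 -153.3]
4 0 [ 586.8 -153.7]
4 -85 [ 501.8 -154.8]
side corners [[305.2 161.8]
 [397.7 235.4]
 [346.2 266.6]
 [257.5 182.3]]
rover front,solder,driver [[ 572.  357.   40.]
 [ 562. -280.   40.]
 [ 410.  -21.   40.]
 [ 573.  395.   40.]
 [ 630. -409.   40.]]
tool x axis
[[-0.939  0.344 -0.   ]
 [ 0.344  0.939 -0.002]
 [-0.    -0.002 -1.   ]]
```

>>> move_arm:
  targets:
    - [[0,0,0],[0,0,-0.121]]
    - [[0,0,0],[0,0,-0.121]]
    - [[0,0,0],[0,0,-0.122]]
    - [[-25,-31,0],[0,0,0]]
    - [[-25,-31,0],[0,0,0]]
  grip: 0
  force: 40

```text
t: 0.52
tcp_pos: [272.4, 549.6, 403.9]
orientation: [-0.01, 1.0, 0.0, -0.001]
force: [1.1, -0.4, -0.2]
opening: 0.296
finger_force: 0.0
```

>>> move_arm:
  targets:
    - [[-25,-31,0],[0,0,0]]
    - [[-25,-31,0],[0,0,0]]
    - [[-25,-31,0],[0,0,0]]
    - [[-25,-31,0],[0,0,0]]
    - [[-25,-31,0],[0,0,0]]

```text
t: 0.93
tcp_pos: [402.1, 393.9, 404.5]
orientation: [-0.007, 1.0, -0.0, -0.0]
force: [1.2, 0.1, -0.3]
opening: -0.003
finger_force: 0.0
```

>>> move_arm:
  targets:
    - [[-25,-31,0],[0,0,0]]
    - [[-25,-31,0],[0,0,0]]
    - [[-25,-31,0],[0,0,0]]
    - [[-25,-31,0],[0,0,0]]
    - [[-25,-31,0],[0,0,0]]

```text
t: 1.35
tcp_pos: [529.0, 240.7, 404.5]
orientation: [-0.007, 1.0, -0.0, -0.0]
force: [0.7, 0.5, 0.2]
opening: -0.001
finger_force: 0.0
```

```bash
cat >> h.py <<'E'
def st():
    from scipy.spatial.transform import Rotation as Q
    s=bot.observe();M=Q.from_quat(s['orientation']).as_matrix();w=.0132
    tip=s['tcp_pos']+173*M[:,2]; d=tip-[584.9,-9.8,90]
    D=np.array([d[0]*np.cos(w)+d[1]*np.sin(w),-d[0]*np.sin(w)+d[1]*np.cos(w),d[2]])
    print("t",round(s['t'],2),"tip duct",D.round(1),"toolx",M[:,0].round(3),"toolz",M[:,2].round(3),"F",s['force'].round(1),"op",round(s['opening'],2))
    return D
E
python3 -c "from h import *;st()"
```

```text
t 1.35 tip duct [-52.7 251.1 141.5] toolx [-1.    -0.013  0.001] toolz [-0.001 -0.    -1.   ] F [0.7 0.5 0.2] op -0.0
```

>>> move_arm:
  targets:
    - [[-21,-27,0],[0,0,0]]
    - [[-21,-27,0],[0,0,0]]
    - [[-21,-27,0],[0,0,0]]
    - [[-20,-26,0],[0,0,0]]
    - [[0,0,40],[0,0,0]]

```text
t: 1.77
tcp_pos: [619.2, 129.1, 371.3]
orientation: [-0.002, 1.0, -0.001, 0.008]
force: [2.8, -0.5, 0.1]
opening: 0.004
finger_force: 0.0
```

>>> move_arm:
  targets:
    - [[0,0,40],[0,0,0]]
    - [[0,0,30],[0,0,0]]
    - [[0,0,15],[0,0,0]]
    - [[0,0,0],[0,0,0]]
    - [[0,0,0],[0,0,0]]

```text
t: 2.18
tcp_pos: [612.4, 136.5, 279.1]
orientation: [-0.007, 1.0, -0.0, -0.001]
force: [-0.7, 0.9, 1.2]
opening: -0.001
finger_force: 0.0
```

```bash
python3 - <<'E'
from h import *
st()
m=bot.camera_model("wrist");im=bot.get_image("wrist")
w=.0132
for c in(143.9,48,-48):
  P=[[584.9+a*np.cos(w)-b*np.sin(w),-9.8+a*np.sin(w)+b*np.cos(w),90] for a,b in((45,c+42),(45,c-42),(-85,c-42),(-85,c+42))]
  p=proj(m,P);
  for q in p: cv2.circle(im,tuple(int(v) for v in np.clip(q,-5000,5000)),3,(0,0,255),1)
cv2.imwrite("pics/w1.png",im)
E
```

```text
t 2.18 tip duct [ 29.1 145.8  16.1] toolx [-1.    -0.013  0.002] toolz [-0.002 -0.001 -1.   ] F [-0.7  0.9  1.2] op -0.0
```

View pics/w1.png

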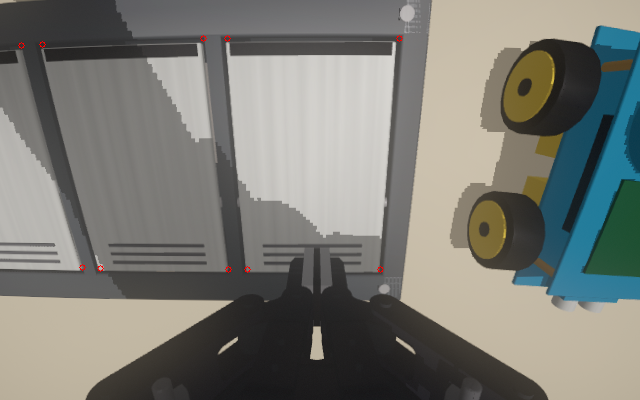

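>>> move_arm:
  targets:
    - [[0,0,8],[0,0,0]]
    - [[0,0,6],[0,0,0]]
    - [[0,0,1],[0,0,0]]
    - [[0,0,1],[0,0,0]]
    - [[0,0,0],[0,0,0]]

```text
t: 2.65
tcp_pos: [612.7, 136.6, 263.8]
orientation: [-0.007, 1.0, 0.0, 0.0]
force: [-0.0, -0.0, -0.1]
opening: -0.0
finger_force: 0.0
```

```bash
python3 -c "from h import *;st()"
```

```text
t 2.65 tip duct [ 29.7 146.    0.8] toolx [-1.    -0.013 -0.   ] toolz [ 0.  0. -1.] F [-0.  -0.  -0.1] op -0.0
```

>>> move_arm:
  targets:
    - [[0,0,1],[0,0,0]]
    - [[0,0,0.5],[0,0,0]]
    - [[0,0,0],[0,0,0]]

```text
t: 2.9
tcp_pos: [612.9, 136.5, 263.2]
orientation: [-0.007, 1.0, 0.0, 0.0]
force: [-1.6, -1.1, 6.1]
opening: 0.002
finger_force: 2.9
```

>>> move_arm:
  targets:
    - [[0,0,0.5],[0,0,0]]
    - [[0,0,0],[0,0,0]]

```text
t: 3.07
tcp_pos: [612.9, 136.5, 263.0]
orientation: [-0.007, 1.0, 0.0, 0.0]
force: [-2.9, -0.9, 9.1]
opening: -0.004
finger_force: 4.3
```

>>> move_arm:
  targets:
    - [[0,0,-14],[0,0,0]]
    - [[0,-33,0],[0,0,0]]
    - [[0,-33,0],[0,0,0]]
    - [[0,-33,0],[0,0,0]]
    - [[0,0,0],[0,0,0]]

```text
t: 3.48
tcp_pos: [614.3, 28.4, 276.9]
orientation: [-0.002, 1.0, -0.003, 0.001]
force: [-0.1, -1.2, -0.0]
opening: -0.005
finger_force: 0.0
```

>>> move_arm:
  targets:
    - [[0,0,8],[0,0,0]]
    - [[0,0,3.5],[0,0,0]]
    - [[0,0,0],[0,0,0]]
    - [[0,0,1],[0,0,0]]
    - [[0,0,0],[0,0,0]]

```text
t: 3.9
tcp_pos: [613.9, 39.0, 263.3]
orientation: [-0.008, 1.0, 0.0, -0.0]
force: [-1.1, 0.9, 2.8]
opening: 0.001
finger_force: 1.1
```

```bash
python3 -c "from h import *;st()"
```

```text
t 3.9 tip duct [29.5 48.5  0.3] toolx [-1.    -0.015  0.   ] toolz [-0.     0.001 -1.   ] F [-1.1  0.9  2.8] op 0.0
```

>>> move_arm:
  targets:
    - [[0,0,0.7],[0,0,0]]
    - [[0,0,0],[0,0,0]]

```text
t: 4.07
tcp_pos: [613.9, 38.9, 263.1]
orientation: [-0.007, 1.0, 0.001, -0.0]
force: [-2.8, 1.1, 7.2]
opening: -0.001
finger_force: 3.3
```

>>> move_arm:
  targets:
    - [[0,0,0.5],[0,0,0]]
    - [[0,0,0],[0,0,0]]

```text
t: 4.23
tcp_pos: [613.9, 38.9, 263.0]
orientation: [-0.007, 1.0, 0.001, -0.0]
force: [-3.1, 2.1, 9.4]
opening: -0.001
finger_force: 4.8
```

Latched as well; on to cover 3.

>>> move_arm:
  targets:
    - [[0,0,-14],[0,0,0]]
    - [[0,-33,0],[0,0,0]]
    - [[0,-33,0],[0,0,0]]
    - [[0,-31,0],[0,0,0]]
    - [[0,0,0],[0,0,0]]

```text
t: 4.65
tcp_pos: [614.8, -67.3, 276.2]
orientation: [-0.003, 1.0, -0.003, 0.0]
force: [-0.1, -1.5, -0.2]
opening: -0.002
finger_force: 0.0
```

>>> move_arm:
  targets:
    - [[0,0,8],[0,0,0]]
    - [[0,0,3.5],[0,0,0]]
    - [[0,0,0],[0,0,0]]
    - [[0,0,1],[0,0,0]]
    - [[0,0,0],[0,0,0]]

```text
t: 5.07
tcp_pos: [615.3, -57.9, 263.1]
orientation: [-0.008, 1.0, 0.0, -0.0]
force: [0.0, 1.2, -0.1]
opening: -0.003
finger_force: 0.0
```

>>> move_arm:
  targets:
    - [[0,0,0.7],[0,0,0]]
    - [[0,0,0],[0,0,0]]

```text
t: 5.23
tcp_pos: [615.4, -58.7, 262.9]
orientation: [-0.007, 1.0, 0.0, 0.0]
force: [0.0, 0.7, -0.0]
opening: 0.0
finger_force: 0.0
```

>>> move_arm:
  targets:
    - [[0,0,0.5],[0,0,0]]
    - [[0,0,0],[0,0,0]]

```text
t: 5.4
tcp_pos: [615.4, -59.0, 262.5]
orientation: [-0.007, 1.0, 0.0, 0.0]
force: [-0.7, 1.5, 1.6]
opening: 0.001
finger_force: 1.0
```

```bash
python3 -c "from h import *;st()"
```

```text
t 5.4 tip duct [ 29.9 -49.5  -0.5] toolx [-1.    -0.014 -0.   ] toolz [ 0.     0.001 -1.   ] F [-0.7  1.5  1.6] op 0.0
```

>>> move_arm:
  targets:
    - [[0,0,0.7],[0,0,0]]
    - [[0,0,0],[0,0,0]]

```text
t: 5.57
tcp_pos: [615.4, -59.1, 261.8]
orientation: [-0.007, 1.0, 0.0, 0.0]
force: [-0.5, 3.2, 1.7]
opening: 0.004
finger_force: 1.4
```

>>> move_arm:
  targets:
    - [[0,0,0.6],[0,0,0]]
    - [[0,0,0],[0,0,0]]

```text
t: 5.73
tcp_pos: [615.5, -59.3, 261.1]
orientation: [-0.007, 1.0, 0.0, 0.0]
force: [0.1, 1.8, 2.2]
opening: -0.0
finger_force: 1.4
```

>>> move_arm:
  targets:
    - [[0,0,0.6],[0,0,0]]
    - [[0,0,0],[0,0,0]]

```text
t: 5.9
tcp_pos: [615.4, -59.3, 260.4]
orientation: [-0.007, 1.0, 0.0, 0.0]
force: [0.9, 2.8, 2.7]
opening: -0.003
finger_force: 1.4
```

>>> move_arm:
  targets:
    - [[0,0,2],[0,0,0]]
    - [[0,0,2],[0,0,0]]
    - [[0,0,2],[0,0,0]]
    - [[0,0,0],[0,0,0]]

```text
t: 6.23
tcp_pos: [615.0, -59.8, 253.8]
orientation: [-0.007, 1.0, -0.0, -0.0]
force: [-0.4, 0.2, 0.7]
opening: 0.004
finger_force: 0.4
```

>>> move_arm:
  targets:
    - [[1,0,2],[0,0,0]]
    - [[1,0,2],[0,0,0]]
    - [[1,0,2],[0,0,0]]
    - [[1,0,2],[0,0,0]]
    - [[0,0,0],[0,0,0]]

```text
t: 6.65
tcp_pos: [611.1, -59.9, 246.0]
orientation: [-0.006, 1.0, -0.0, 0.0]
force: [1.2, -0.3, 0.9]
opening: 0.003
finger_force: 0.5
```

```bash
python3 - <<'E'
from h import *
st()
cv2.imwrite("pics/s2.png",cv2.resize(bot.get_image("side")[130:300,220:420],None,fx=3,fy=3))
E
```

```text
t 6.65 tip duct [ 25.5 -50.5 -17. ] toolx [-1.    -0.013 -0.   ] toolz [ 0. -0. -1.] F [ 1.2 -0.3  0.9] op 0.0
```

View pics/s2.png

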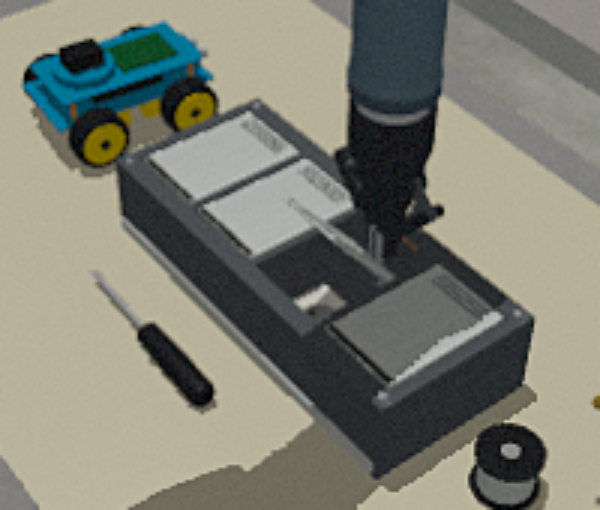

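>>> move_arm:
  targets:
    - [[0,0,-37],[0,0,0]]
    - [[0,0,-37],[0,0,0]]
    - [[0,0,-37],[0,0,0]]
    - [[0,0,0],[0,0,0]]
    - [[33,0,0],[0,0,0]]

```text
t: 7.12
tcp_pos: [582.4, -59.4, 359.9]
orientation: [-0.007, 1.0, -0.0, 0.005]
force: [-0.3, 0.3, 0.2]
opening: -0.001
finger_force: 0.0
```

>>> move_arm:
  targets:
    - [[33,0,0],[0,0,0]]
    - [[33,0,0],[0,0,0]]
    - [[33,0,0],[0,0,0]]
    - [[0,0,0],[0,0,0]]
    - [[0,0,0],[0,0,0]]

```text
t: 7.53
tcp_pos: [477.5, -61.5, 357.0]
orientation: [-0.006, 1.0, 0.0, -0.001]
force: [0.0, -0.2, 0.4]
opening: -0.001
finger_force: 0.0
```

```bash
python3 - <<'E'
from h import *
st()
im=bot.get_image("wrist");m=bot.camera_model("wrist")
w=.0132
for th,col in((.6,(0,0,255)),(.75,(0,255,0)),(.9,(255,0,0))):
  for b in(-6,-90):
    a=-85*np.cos(th);z=85*np.sin(th)
    p=proj(m,[[584.9+a*np.cos(w)-b*np.sin(w),-9.8+a*np.sin(w)+b*np.cos(w),90+z]])[0]
    print(th,p); cv2.circle(im,tuple(int(v) for v in p),4,col,1)
cv2.imwrite("pics/w3.png",im)
E
```

```text
t 7.53 tip duct [-108.4  -50.2   94. ] toolx [-1.    -0.013  0.002] toolz [-0.002  0.    -1.   ] F [ 0.  -0.2  0.4] op -0.0
0.6 [375.56632914 271.20901288]
0.6 [263.77937822 271.2144914 ]
0.75 [377.36866503 288.11207997]
0.75 [262.16796429 288.12501534]
0.9 [378.75054509 306.44584794]
0.9 [260.93060261 306.46732845]
```

View pics/w3.png

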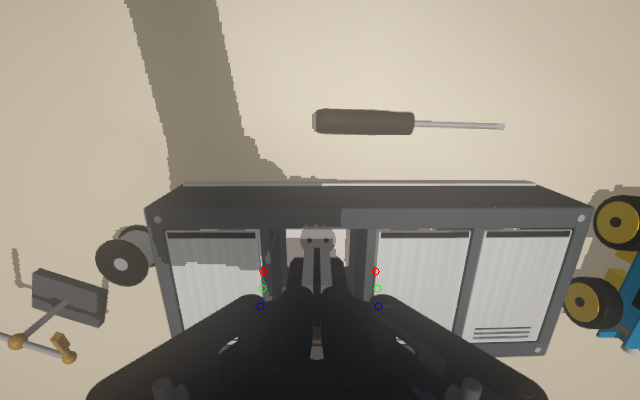

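>>> move_arm:
  targets:
    - [[0,0,26],[0,0,0]]
    - [[0,0,26],[0,0,0]]
    - [[-15,0,0],[0,0,0]]
    - [[-12,0,0],[0,0,0]]
    - [[0,0,0],[0,0,0]]

```text
t: 8.0
tcp_pos: [509.3, -60.6, 305.0]
orientation: [-0.007, 1.0, -0.0, 0.001]
force: [1.2, -0.6, 0.6]
opening: -0.0
finger_force: 0.0
```

```bash
python3 - <<'E'
from h import *
st()
cv2.imwrite("pics/s3.png",cv2.resize(bot.get_image("side")[130:300,220:420],None,fx=3,fy=3))
E
```

```text
t 8.0 tip duct [-75.8 -49.8  42. ] toolx [-1.    -0.014 -0.003] toolz [ 0.003 -0.    -1.   ] F [ 1.2 -0.6  0.6] op -0.0
```

View pics/s3.png

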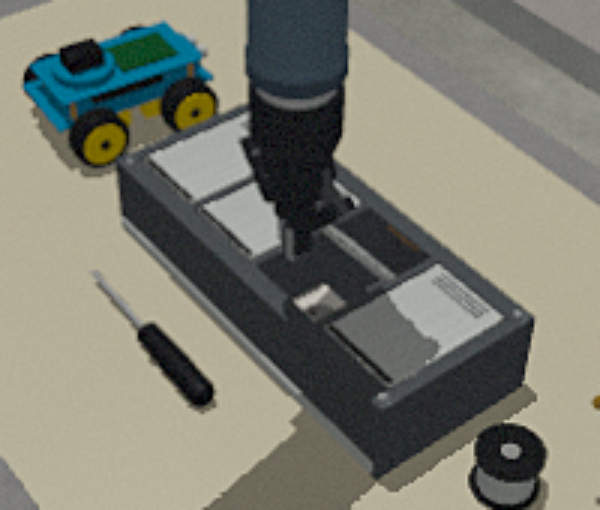

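>>> move_arm:
  targets:
    - [[-3,0,0],[0,0,0]]
    - [[-3,0,0],[0,0,0]]
    - [[-3,0,0],[0,0,0]]
    - [[0,0,0],[0,0,0]]

```text
t: 8.38
tcp_pos: [515.8, -60.7, 305.7]
orientation: [-0.007, 1.0, -0.0, 0.0]
force: [-0.1, 0.6, -0.6]
opening: -0.002
finger_force: 0.0
```

>>> move_arm:
  targets:
    - [[-2,0,0],[0,0,0]]
    - [[-2,0,0],[0,0,0]]
    - [[0,0,0],[0,0,0]]

```text
t: 8.63
tcp_pos: [519.6, -60.7, 305.6]
orientation: [-0.007, 1.0, -0.0, 0.0]
force: [0.0, 1.3, 0.2]
opening: 0.001
finger_force: 0.0
```

>>> move_arm:
  targets:
    - [[-2,0,-1],[0,0,0]]
    - [[-2,0,-1],[0,0,0]]
    - [[0,0,0],[0,0,0]]

```text
t: 8.88
tcp_pos: [523.4, -60.7, 307.6]
orientation: [-0.007, 1.0, -0.0, -0.0]
force: [-1.2, -0.1, 1.3]
opening: 0.001
finger_force: 0.7
```

```bash
python3 -c "from h import *;st()"
```

```text
t 8.88 tip duct [-62.3 -50.1  44.6] toolx [-1.    -0.013  0.   ] toolz [-0. -0. -1.] F [-1.2 -0.1  1.3] op 0.0
```

>>> move_arm:
  targets:
    - [[-4,0,-2.5],[0,0,0]]
    - [[-4,0,-2.5],[0,0,0]]
    - [[-4,0,-2],[0,0,0]]
    - [[-4,0,-2],[0,0,0]]
    - [[0,0,0],[0,0,0]]

```text
t: 9.3
tcp_pos: [540.5, -60.4, 317.1]
orientation: [-0.007, 1.0, -0.0, 0.001]
force: [0.1, -0.3, 1.1]
opening: -0.001
finger_force: 0.0
```

>>> move_arm:
  targets:
    - [[-4,0,-2],[0,0,0]]
    - [[-4,0,-1.5],[0,0,0]]
    - [[-4,0,-1.5],[0,0,0]]
    - [[-4,0,-1],[0,0,0]]
    - [[0,0,0],[0,0,0]]

```text
t: 9.72
tcp_pos: [556.3, -60.2, 322.7]
orientation: [-0.007, 1.0, -0.0, 0.001]
force: [-0.4, 0.1, 0.1]
opening: 0.001
finger_force: 0.0
```

>>> move_arm:
  targets:
    - [[-4,0,-1],[0,0,0]]
    - [[-4,0,-1],[0,0,0]]
    - [[-4,0,-0.5],[0,0,0]]
    - [[0,0,0],[0,0,0]]

```text
t: 10.05
tcp_pos: [568.2, -60.1, 325.1]
orientation: [-0.007, 1.0, -0.0, 0.001]
force: [0.8, 0.7, 0.5]
opening: -0.003
finger_force: 0.0
```

```bash
python3 -c "from h import *;st()"
```

```text
t 10.05 tip duct [-17.2 -50.   62.1] toolx [-1.    -0.013 -0.001] toolz [ 0.001 -0.    -1.   ] F [0.8 0.7 0.5] op -0.0
```

>>> move_arm:
  targets:
    - [[-1.5,0,0],[0,0,0]]
    - [[-1.5,0,0],[0,0,0]]
    - [[0,0,0],[0,0,0]]

```text
t: 10.3
tcp_pos: [570.4, -60.1, 324.9]
orientation: [-0.007, 1.0, -0.0, 0.0]
force: [0.4, 0.1, -0.5]
opening: 0.001
finger_force: 0.0
```

>>> move_arm:
  targets:
    - [[-1,0,0],[0,0,0]]
    - [[-1,0,0],[0,0,0]]
    - [[0,0,0],[0,0,0]]

```text
t: 10.55
tcp_pos: [572.4, -60.1, 324.9]
orientation: [-0.007, 1.0, -0.0, 0.0]
force: [0.0, 0.6, 0.4]
opening: -0.001
finger_force: 0.0
```

```bash
python3 - <<'E'
from h import *
st()
cv2.imwrite("pics/s4.png",cv2.resize(bot.get_image("side")[130:300,220:420],None,fx=3,fy=3))
E
```

```text
t 10.55 tip duct [-13.1 -50.1  61.9] toolx [-1.    -0.013 -0.   ] toolz [ 0. -0. -1.] F [0.  0.6 0.4] op -0.0
```

View pics/s4.png

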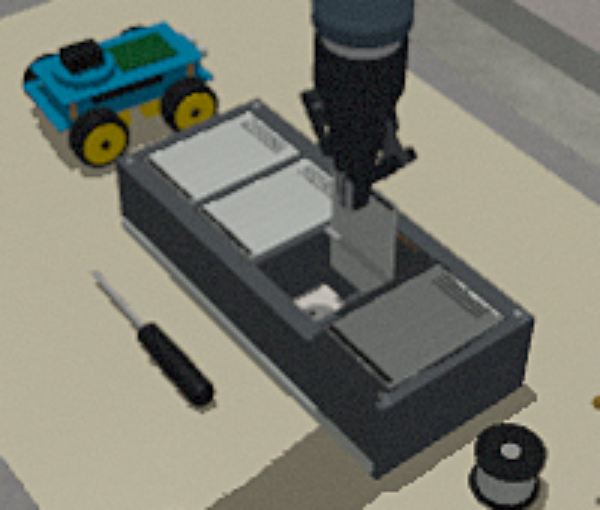

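>>> move_arm:
  targets:
    - [[-1,0,0],[0,0,0]]
    - [[-1,0,0],[0,0,0]]
    - [[0,0,0],[0,0,0]]

```text
t: 10.85
tcp_pos: [574.4, -60.0, 324.9]
orientation: [-0.007, 1.0, -0.0, 0.0]
force: [-0.6, 0.1, -0.7]
opening: -0.0
finger_force: 0.0
```

>>> move_arm:
  targets:
    - [[-1,0,0],[0,0,0]]
    - [[-1,0,0],[0,0,0]]
    - [[0,0,0],[0,0,0]]

```text
t: 11.1
tcp_pos: [576.1, -60.0, 324.8]
orientation: [-0.007, 1.0, 0.0, -0.0]
force: [-1.8, 0.4, 1.1]
opening: -0.003
finger_force: 1.1
```

>>> move_arm:
  targets:
    - [[-1,0,0],[0,0,0]]
    - [[0,0,0],[0,0,0]]

```text
t: 11.27
tcp_pos: [576.6, -60.0, 324.7]
orientation: [-0.007, 1.0, 0.0, -0.001]
force: [-5.7, 0.3, 4.1]
opening: -0.0
finger_force: 2.7
```

>>> move_arm:
  targets:
    - [[-1,0,0],[0,0,0]]
    - [[0,0,0],[0,0,0]]

```text
t: 11.43
tcp_pos: [577.0, -60.1, 324.6]
orientation: [-0.006, 1.0, 0.0, -0.002]
force: [-7.9, 0.6, 6.4]
opening: -0.003
finger_force: 4.0
```

```bash
python3 -c "from h import *;st()"
```

```text
t 11.43 tip duct [ -9.4 -50.1  61.6] toolx [-1.    -0.013  0.005] toolz [-0.005  0.    -1.   ] F [-7.9  0.6  6.4] op -0.0
```

>>> move_arm:
  targets:
    - [[4,0,0],[0,0,0]]
    - [[20,0,0],[0,0,0]]
    - [[40,0,0],[0,0,0]]
    - [[40,0,0],[0,0,0]]
    - [[0,0,-30],[0,0,0]]

```text
t: 11.85
tcp_pos: [460.2, -61.5, 346.3]
orientation: [-0.006, 1.0, 0.001, -0.014]
force: [-4.1, -0.4, -2.2]
opening: 0.001
finger_force: 0.0
```

>>> move_arm:
  targets:
    - [[0,0,-40],[0,0,0]]
    - [[0,0,-40],[0,0,0]]
    - [[0,0,-40],[0,0,0]]
    - [[0,0,0],[0,0,0]]
    - [[0,0,0],[0,0,0]]

```text
t: 12.27
tcp_pos: [475.1, -61.4, 477.6]
orientation: [-0.007, 1.0, -0.0, 0.004]
force: [0.6, 0.4, -0.6]
opening: -0.003
finger_force: 0.0
```

```bash
python3 - <<'E'
from h import *
st()
a=cv2.resize(bot.get_image("side")[130:300,220:420],None,fx=3,fy=3)
b=bot.get_image("top");mt=bot.camera_model("top");ms=bot.camera_model("side");w=.0132
print(a.shape)
# predicted upper corners for several tilts
for th in(1.3,1.45,1.57):
  X=[[584.9-85*np.cos(th)*np.cos(w)-y*np.sin(w),-9.8-85*np.cos(th)*np.sin(w)+y*np.cos(w),90+85*np.sin(th)] for y in(-6,-90)]
  print(th,((proj(ms,X)-[220,130])*3).round(),((proj(mt,X)-[240,155])*5).round())
b=cv2.resize(b[155:240,240:400],None,fx=3.75,fy=3.75)
o=np.zeros((600,800,3),np.uint8);a=cv2.resize(a,(330,280));
cv2.imwrite("pics/f1.png",np.vstack([b[:300],cv2.resize(bot.get_image("side")[160:260,250:450],(600,300),interpolation=cv2.INTER_CUBIC)]))
E
```

```text
t 12.27 tip duct [-109.2  -50.2  214.6] toolx [-1.    -0.013 -0.007] toolz [ 0.007 -0.    -1.   ] F [ 0.6  0.4 -0.6] op -0.0
(510, 600, 3)
1.3 [[312. 166.]
 [374. 216.]] [[413. 186.]
 [577. 181.]]
1.45 [[323. 158.]
 [386. 208.]] [[412. 161.]
 [576. 156.]]
1.57 [[333. 154.]
 [395. 203.]] [[411. 142.]
 [575. 136.]]
```

View pics/f1.png

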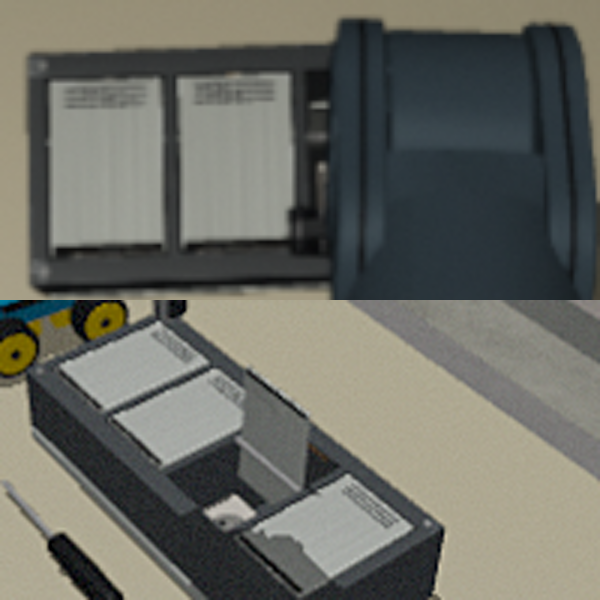

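```bash
python3 -c "from cell import bot;print(bot.finish_job())"
```

```text
the job is handed in; nothing more can be done
None
```

Cover 3 was the unlatched one; it now stands upright at about 1.57 rad or slightly past (measured from the side picture), pushed to its stop, and the job is handed in. Covers 1 and 2 held at about 9 N, cover 4 was not pressed, and no items on the bench were touched.

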